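# Feed a carton along the coder's fence with the push stick

## Task

Take the wooden push stick by its upright handle and, keeping your fingers off the carton, use it to slide the carton that stands at the aluminium fence along that fence until it meets the end stop beside the print head, keeping it pressed against the fence and straight all the way. Then let go, leaving the stick standing upright on the bench.

Things in the scene. Friction and masses are not known exactly. Their poses are not given: they have to be found in the camera images.
- guide: Fixed aluminium L: fence 440 mm long, 18 thick, 34 high, end stop bar across its left end, grey print head behind. Origin at bench height in the inner corner of fence and stop. +y along the fence to the stop (feed), +x into the fence, away from the robot. Fence face is x=0 (y -420 to 20), stop face y=0 (out to x=-67). A carton home on both has its centre at x=-45, y=-60 mm.
- carton_center (a point): Centre (35 mm up) of the brown carton with a pale tape strip, 90 (x) by 120 (y) by 70 mm high, 0.3 to 0.55 kg. It stands on the bench, one long side within 3 mm of the fence, centre 180 to 260 mm before the stop's face, axes parallel to the guide's. The larger, flatter carton off to the right is a bystander.
- stick_grip (a point): Point in the push stick's handle, 55 mm above the bench as it stands; handle 24 (x) by 60 (y) mm, top at 80. y: to the notched front, at first within 0.4 rad of world +y. Sole 40 wide, 22 high, from y=-60 to a square shoulder at y=90 that pushes the carton's rear; beyond it a lip (x -20 to -8, to y=140) to lie along the carton's side away from the fence. Wood, 0.2 kg.
Mind the look-alikes: they are no part of the job. What is shaped like the part that bears carton_center but turquoise or yellow is not meant.

How it is judged:
On the way, in this order (a step that is already met when the one before it is completed fails the run):
1. the push stick, held in the gripper, bears on the carton (contact force between the fingers and stick above 1 N and contact force between stick and carton above 0.2 N).
2. the held stick is pushing the carton along the fence, less than 65 mm before the stop (contact force between the fingers and stick above 1 N and contact force between stick and carton above 0.1 N and y of carton_center in the frame of guide above -0.125 m).
At the end, for the whole second after the job is handed in: The carton stands at rest within 15 mm of the end stop and of the fence, in line with the fence to 10 degrees; the push stick stands upright on the bench, let go and at rest (y of carton_center in the frame of guide above -0.075 m and x of carton_center in the frame of guide above -0.06 m and angle between the y axis of carton_center and the y axis of guide, either way round below 0.175 rad and angle between carton_center's own z axis and vertical below 0.1 rad and linear speed of each of carton, stick below 0.02 m/s and height (world z) of stick_grip below 0.065 m and angle between stick_grip's own z axis and vertical below 0.15 rad); the robot touches nothing.
It fails at once if the carton comes more than 20 mm off the fence or turns more than 15 degrees from it (x of carton_center in the frame of guide below -0.065 m or angle between the y axis of carton_center and the y axis of guide, either way round above 0.262 rad).
It fails at once if the robot itself touches the carton with more than 2 N (contact force between any of the fingers, the arm and carton above 2 N).
It fails at once if the carton is lifted off the bench by more than 20 mm (height (world z) of carton_center above 0.055 m).
It also fails if it takes over 42 s, if anything falls off the work surface, if the arm or the gripper's body presses on something with over 40 N, if the wrist force passes 120 N, or if a joint passes its speed limit or range.

## Robot

A 6-joint arm with a two-finger parallel gripper is mounted at the origin on the work surface. World frame = base frame: x ahead of the robot, y to its left, z up, the work surface at z = 0. Lengths are in m, angles in rad, forces in N, time in s.
With the tool pointing down it reaches from about 0.35 to 0.775 m from the base axis. Payload 7.3 kg.
Tool frame: the origin (TCP) lies midway between the tips of the shut fingers; the grasp point (between the pads) lies 19 mm behind it; x points along the fingers, z is the direction in which the jaws open and shut, and the axes are right-handed (so a half turn about x gives the same grasp; the last joint's range is limited). The gripper opens to 92 mm and grips with 3 to 60 N. Pads are 19 mm wide; open, the fingers measure 130 mm over their backs; the gripper's body (75 mm by 190 mm) begins 47 mm behind the grasp point.
Start: joints at [-1.417, 0.342, 1.524, -0, 1.275, -0.146], TCP at [0.155, -0.502, 0.227] pointing down, gripper open.
Joint ranges: [-2.53, 2.53], [-0.77, 2.02], [0.04, 2.7], [-1, 4.14], [0.28, 2.66], [-3.11, 3.11]. Speed limits (rad/s): [2.57, 2.57, 3.14, 3.14, 3.14, 3.14].

## Interface

Orientations are given as [roll, pitch, yaw] about the fixed x, y, z axes, in that order (R = Rz(yaw) Ry(pitch) Rx(roll)).
In Python, from cell import observe, cams, robot gives the robot as it stands.
- The arm moves only by the tool jog_arm, never from a script. Its argument "plan" is one flat list of numbers, 7 for each row, row after row: the turn, a rotation vector about the tool's x, y, z in degrees, then the shift along the tool's x, y, z in cm, then the opening, from -1 (shut) to 1 (fully open). In form: [ax, ay, az, x, y, z, jaw, ax, ay, az, x, y, z, jaw, ...]. A call has 1 to 10 rows; each row is the pose to reach, as a shift and turn from the pose commanded when the call began, along the tool's axes at that moment; what a row does not reach only later rows make up. A row lasts 1/10 s, in which the tool goes at most 50 mm and 8.59 degrees, less where a joint would pass 70% of its speed; a pose out of reach is approached as far as the arm can. A call with a gripper value outside its range is refused whole. The fingers move at their own pace and stop on an object; "newtons" is the grip in N (left out, the last holds). Time passes only in rows, so rows that repeat a pose let the fingers close. It gives the time, the measured TCP pose, the force and the opening at its end, in the units of the state.
- observe(): the state, without advancing time (a new reading comes with each control period).
- cams.read_camera(name): name is "side" or "top"; returns a dict with "image" (384x512x3 uint8, red, green, blue), "fov_y" (degrees; the focal length in pixels is half the picture's height over the tangent of half this angle, whatever the lens; pixels are square), "cx", "cy" (the principal point, pixels), "T" (4x4, takes a point from camera to world coordinates). Camera axes: x right, y down, z forward; pixel columns grow to the right and rows downward; lengths in m; the calibration is good to about 2 mm. A picture is of the moment at which its call begins. There is no depth.
- robot.hand_in(): hands the job in, once; it reports no verdict.
The state is a dict: "time": time; "qpos": joint angles; "qvel": joint speeds; "joint_efforts": joint torques, N m; "tool_pos": TCP position; "tool_rot": TCP orientation; "contact_force": force on the tool from outside, world axes, zero at the start; "torque": the same for the moment, N m; "opening": finger opening in m.
Only numpy, scipy, OpenCV 4.12 (cv2) and the standard library are available. Lean on these libraries where they do the work, as an engineer would, in place of code of your own. Each camera call takes 0.05 s, during which the arm holds its last target.

## Working session

There is one attempt and no reset: what is moved stays moved. The work goes in short steps, Python scripts to look and compute and a tool call to move; the robot and the scene stay as the last step left them, time stands still between calls to the robot, and variables do not carry over. Pictures are saved under pics/ and viewed, and the job is handed in when it is done.

Besides the shell and the picture viewer there is one more tool, called as a command line: name --argument value ..., lists and objects as JSON in quotes. jog_arm: Moves the arm, as the interface text tells. Its arguments: {"type":"object","properties":{"plan":{"type":"array"},"newtons":{"type":"number"}},"required":["plan"]}

```bash
mkdir -p pics; ls
python3 - <<'E'
from cell import observe, cams, robot
import cv2,numpy as np
s=observe();print({k:np.round(v,3).tolist() for k,v in s.items()})
for n in("side","top"):
    c=cams.read_camera(n);print(n,c["fov_y"],c["cx"],c["cy"],np.round(c["T"],4).tolist())
    np.savez(f"{n}0.npz",**c)
    cv2.imwrite(f"pics/{n}0.png",cv2.resize(c["image"][:,:,::-1],None,fx=1.5,fy=1.5,interpolation=cv2.INTER_CUBIC))
E
```

```text
pics
{'time': 0.0, 'qpos': [-1.417, 0.343, 1.525, -0.0, 1.275, -0.146], 'qvel': [0.0, 0.0, 0.0, -0.001, 0.001, 0.0], 'joint_efforts': [0.003, -43.123, -24.422, 0.072, 0.056, -0.0], 'tool_pos': [0.155, -0.501, 0.226], 'tool_rot': [3.026, 1.569, 1.755], 'contact_force': [-0.335, -0.399, 0.582], 'torque': [-0.032, 0.029, -0.013], 'opening': 0.092}
side 53.298926297795695 257.83613628865487 184.45997640593222 [[-0.8948, -0.2329, 0.3809, 0.0663], [-0.4462, 0.4377, -0.7806, 0.6556], [0.015, -0.8684, -0.4956, 0.5378], [0.0, 0.0, 0.0, 1.0]]
top 44.46646503732646 259.6425611054625 193.41826025984537 [[-0.0253, -0.9861, 0.1643, 0.1953], [-0.9994, 0.0288, 0.019, -0.0725], [-0.0234, -0.1638, -0.9862, 1.4476], [0.0, 0.0, 0.0, 1.0]]
```

View pics/top0.png

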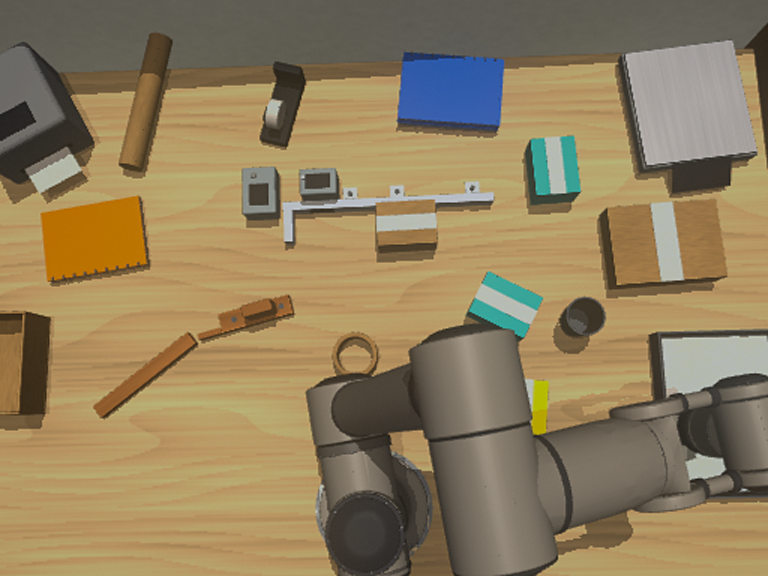

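View pics/side0.png

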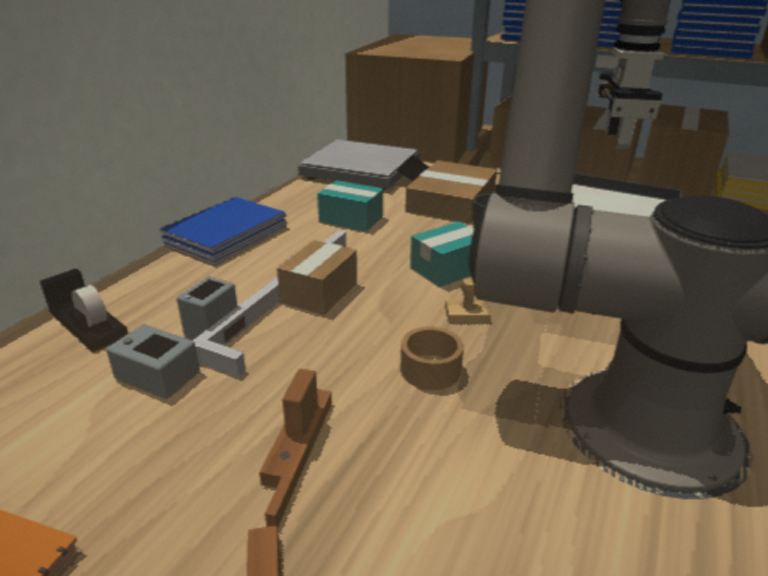

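The push stick is at top-picture pixel (255,313), with its handle and a lip pointing left. Possible mix-ups are the plain wooden bar (145,375), the roll (147,100) and the stamp-like tool in the side view (468,305). The carton at the fence is the brown one at (407,222). The turquoise boxes (553,168) and (505,303), the yellow one (540,405) and the larger brown one (665,243) are not meant. I'll take close crops next.

Run:
```python
import cv2,numpy as np
c=np.load("top0.npz")["image"][:,:,::-1]
def crop(im,u0,v0,u1,v1,f,name):
    cv2.imwrite(name,cv2.resize(im[v0:v1,u0:u1],None,fx=f,fy=f,interpolation=cv2.INTER_CUBIC))
crop(c,120,185,220,245,8,"pics/c1.png")
crop(c,180,105,340,175,5,"pics/c2.png")
s=np.load("side0.npz")["image"][:,:,::-1]
crop(s,120,150,250,350+0,3,"pics/c3.png")
```

```text
(no output)
```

View pics/c1.png

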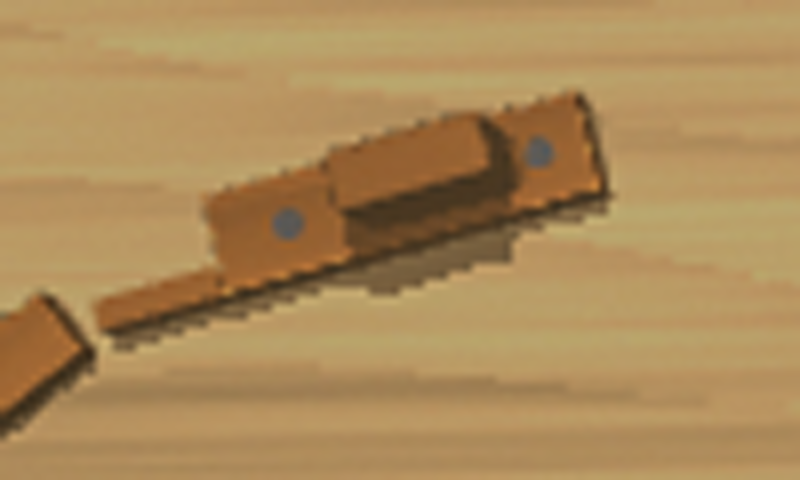

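View pics/c2.png

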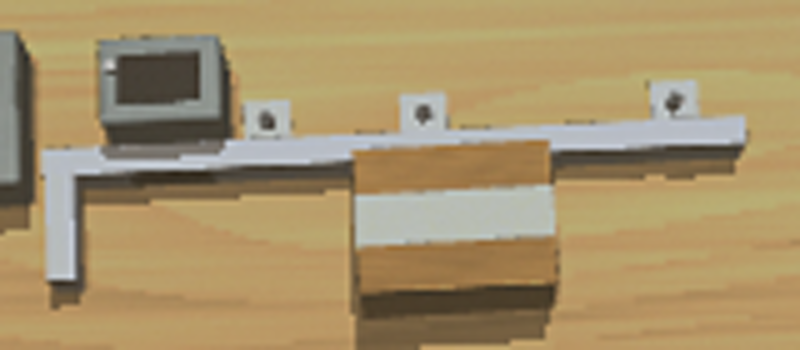

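View pics/c3.png

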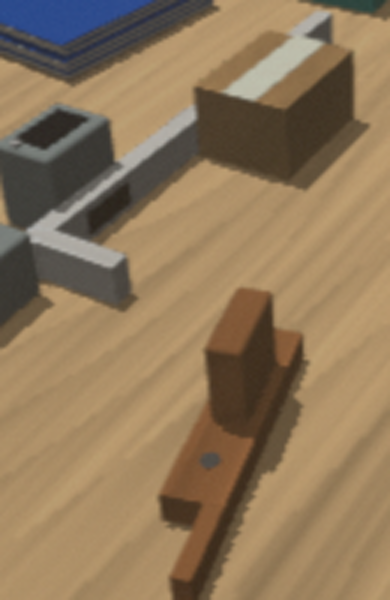

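```bash
cat > h.py <<'E'
import numpy as np
def proj(c,u,v,z):
    f=192/np.tan(np.radians(float(c["fov_y"]))/2);T=c["T"]
    d=T[:3,:3]@np.array([(u-c["cx"])/f,(v-c["cy"])/f,1]);p=T[:3,3]
    return (p+d*(z-p[2])/d[2])[:2]
def pix(c,P):
    f=192/np.tan(np.radians(float(c["fov_y"]))/2);T=c["T"]
    q=T[:3,:3].T@(np.array(P)-T[:3,3]);return np.array([c["cx"]+f*q[0]/q[2],c["cy"]+f*q[1]/q[2]])
E
python3 - <<'E'
from h import *
t=np.load("top0.npz")
def P(L,o,k,z): return np.array([proj(t,o[0]+(a+.5)/k-.5,o[1]+(b+.5)/k-.5,z) for a,b in L])
pr=lambda n,a:print(n,np.round(a*1000,1).tolist())
pr("sole RF,RN,FF,FN",P([(580,95),(606,188),(205,200),(222,278)],(120,185),8,.022))
pr("lip end",P([(92,303),(105,330)],(120,185),8,.022))
h=P([(330,157),(477,115),(492,165),(343,210)],(120,185),8,.080);pr("handle",h);pr("hc",h.mean(0))
g=P([(78,176),(744,144),(76,280)],(180,105),5,.034);pr("guide corner, fence end, stop end",g)
d=g[0]-g[1];print("fence len",np.linalg.norm(d),"yaw of +y rel world y",np.arctan2(-d[0],d[1]))
c=P([(352,152),(549,140),(555,286),(360,292)],(180,105),5,.07);pr("carton",c);pr("cc",c.mean(0))
E
```

```text
sole RF,RN,FF,FN [[429.5, 163.7], [393.1, 153.7], [392.8, 308.5], [362.4, 301.5]]
lip end [[354.2, 351.4], [343.7, 346.2]]
handle [[399.5, 246.8], [413.6, 192.3], [394.8, 186.7], [379.6, 241.8]]
hc [396.9, 216.9]
guide corner, fence end, stop end [[606.3, 151.5], [613.6, -263.6], [539.7, 153.0]]
fence len 0.4152124361439011 yaw of +y rel world y 0.017511233551114246
carton [[605.6, -21.2], [609.3, -141.0], [518.4, -141.3], [518.3, -24.1]]
cc [562.9, -81.9]
```

```bash
cat >> h.py <<'E'
from scipy.spatial.transform import Rotation as Ro
def fr(x,y,yaw):
    return lambda L:[np.array([x+np.cos(yaw)*a-np.sin(yaw)*b,y+np.sin(yaw)*a+np.cos(yaw)*b,c]) for a,b,c in L]
E
python3 - <<'E'
from h import *
import cv2
def box(x0,x1,y0,y1,z0,z1):return [(a,b,c) for a in(x0,x1) for b in(y0,y1) for c in(z0,z1)]
E=[(0,1),(2,3),(4,5),(6,7),(0,2),(1,3),(4,6),(5,7),(0,4),(1,5),(2,6),(3,7)]
objs=[(fr(.3976,.2168,.252),[box(-.02,.02,-.06,.09,0,.022),box(-.02,-.008,.09,.14,0,.022),box(-.012,.012,-.03,.03,.022,.08)],(0,255,0)),
(fr(.6063,.1515,.0175),[box(0,.018,-.42,.02,0,.034),box(-.067,.018,0,.018,0,.034),],(255,0,255)),
(fr(.6063,.1515,.0175),[box(-.092,-.002,-.293,-.173,0,.07)],(255,0,0))]
for n,(u0,v0,u1,v1,k) in {"top":(120,100,345,250,3.5),"side":(90,140,250,350,3.0)}.items():
    c=np.load(n+"0.npz");im=cv2.resize(c["image"][v0:v1,u0:u1,::-1],None,fx=k,fy=k,interpolation=cv2.INTER_CUBIC)
    for f,bs,col in objs:
        for b in bs:
            q=[((pix(c,p)-[u0,v0]+.5)*k-.5) for p in f(b)]
            for i,j in E: cv2.line(im,tuple(np.int32(q[i]*16)),tuple(np.int32(q[j]*16)),col,1,cv2.LINE_AA,4)
    cv2.imwrite(f"pics/ov_{n}.png",im);print(im.shape)
t=np.load("top0.npz")
for nm,L,z in [("turq",[(489,272),(542,292),(470,312),(520,335)],.05),("cup",[(582,317)],.06),("brown",[(605,205),(610,285),(722,200)],.06),("bowl",[(355,355)],.03)]:
    print(nm,[np.round(proj(t,a/1.5,b/1.5,z),3).tolist() for a,b in L])
from cell import observe
s=observe();R=Ro.from_euler("xyz",s["tool_rot"]);print(np.round(R.as_matrix(),3))
E
```

```text
(525, 788, 3)
(630, 480, 3)
turq [[0.459, -0.247], [0.416, -0.351], [0.379, -0.205], [0.331, -0.302]]
cup [[0.362, -0.424]]
brown [[0.588, -0.486], [0.424, -0.484], [0.591, -0.721]]
bowl [[0.301, 0.027]]
[[-0.     0.955  0.295]
 [ 0.001  0.295 -0.955]
 [-1.     0.    -0.001]]
```

View pics/ov_top.png

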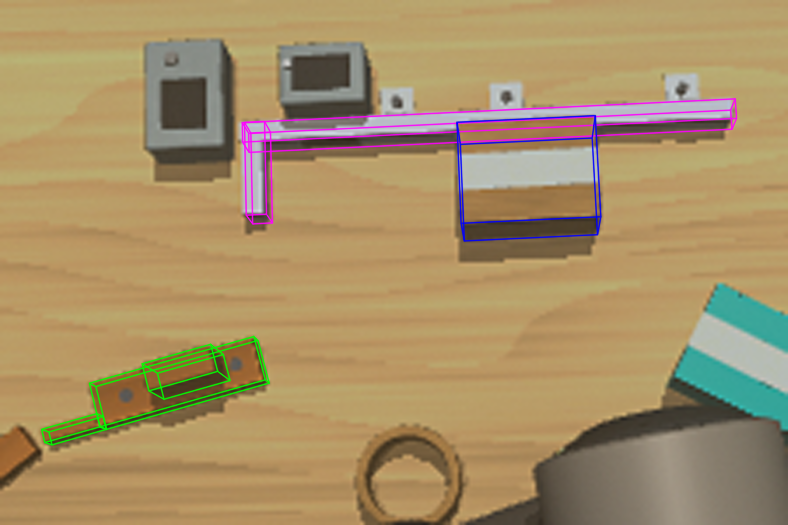

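View pics/ov_side.png

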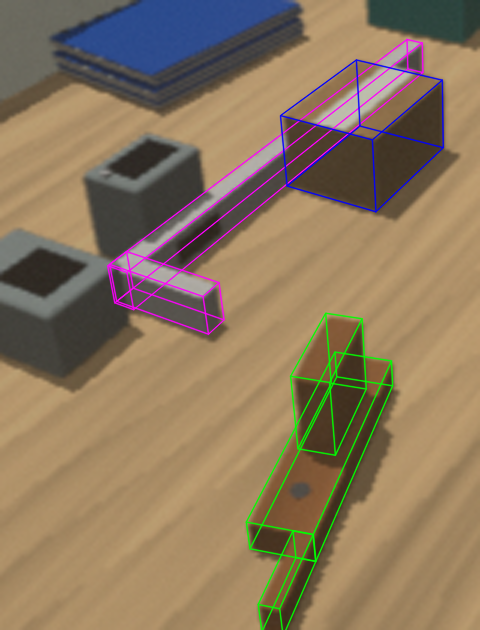

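The overlays fit in both views to about 2 mm. I'll move to above the stick by way of a mid waypoint.

jog_arm --plan '[-44,0,0,2.6,39.9,-19.2,1,-44,0,0,2.6,39.9,-19.2,1,-44,0,0,2.6,39.9,-19.2,1,-44,0,0,2.6,39.9,-19.2,1,-44,0,0,2.6,39.9,-19.2,1,-44,0,0,2.6,39.9,-19.2,1,-44,0,0,2.6,39.9,-19.2,1,-44,0,0,2.6,39.9,-19.2,1,-44,0,0,2.6,39.9,-19.2,1,-44,0,0,2.6,39.9,-19.2,1]'

```text
time: 1.1
tool_pos: [0.4822, -0.1964, 0.1999]
tool_rot: [1.991, 1.569, 1.493]
contact_force: [-0.2, -0.2, 0.7]
opening: 0.0917
```

```bash
cat >> h.py <<'E'
def go(P,yawz,s=None):
    """print shift cm & ax deg to put TCP at P, tool z at world yaw yawz(rad), tool down"""
    from cell import observe
    s=s or observe();R=Ro.from_euler("xyz",s["tool_rot"]).as_matrix();d=np.array(P)-s["tool_pos"]
    c=np.cos(yawz);q=np.sin(yawz);z=np.array([c,q,0]);x=np.array([0,0,-1.]);y=np.cross(z,x)
    G=np.stack([x,y,z],1);rv=Ro.from_matrix(R.T@G).as_rotvec(degrees=True)
    print("t",round(float(s["time"]),2),"pos",np.round(s["tool_pos"],4),"F",np.round(s["contact_force"],2),"op",round(float(s["opening"]),4),"j",np.round(s["qpos"],2),"zyaw",round(float(np.arctan2(R[1,2],R[0,2])),4))
    print("turn",np.round(rv,2),"shift cm",np.round(R.T@d*100,2),"world d mm",np.round(d*1000,1))
E
python3 -c "
from h import *
go((.3976,.2168,.12),.252)"
```

```text
t 1.1 pos [ 0.4822 -0.1964  0.1999] F [-0.22 -0.22  0.72] op 0.0917 j [-0.53  0.36  1.58  0.    1.21 -0.04] zyaw -0.4975
turn [-42.95  -0.    -0.09] shift cm [  8.05  32.26 -27.15] world d mm [-84.6 413.2 -79.9]
```

jog_arm --plan '[-43,0,0,8.0,32.3,-27.1,1,-43,0,0,8.0,32.3,-27.1,1,-43,0,0,8.0,32.3,-27.1,1,-43,0,0,8.0,32.3,-27.1,1,-43,0,0,8.0,32.3,-27.1,1,-43,0,0,8.0,32.3,-27.1,1,-43,0,0,8.0,32.3,-27.1,1,-43,0,0,8.0,32.3,-27.1,1,-43,0,0,8.0,32.3,-27.1,1,-43,0,0,8.0,32.3,-27.1,1]'

```text
time: 2.1
tool_pos: [0.3964, 0.2156, 0.1198]
tool_rot: [3.009, 1.569, -3.023]
contact_force: [0.1, -0.2, 0.3]
opening: 0.0917
```

```bash
python3 -c "
from h import *
go((.3976,.2168,.039),.252)"
```

```text
t 2.1 pos [0.3964 0.2156 0.1198] F [ 0.05 -0.23  0.34] op 0.0917 j [0.33 0.34 1.87 0.   0.94 0.08] zyaw 0.2515
turn [-0.03 -0.1  -0.01] shift cm [8.08 0.09 0.16] world d mm [  1.2   1.2 -80.8]
```

jog_arm --plan '[0,0,0,4.0,0.1,0.1,1,0,0,0,7.0,0.1,0.1,1,0,0,0,8.1,0.1,0.1,1,0,0,0,8.1,0.1,0.1,1,0,0,0,8.1,0.1,0.1,-1,0,0,0,8.1,0.1,0.1,-1,0,0,0,8.1,0.1,0.1,-1,0,0,0,8.1,0.1,0.1,-1,0,0,0,8.1,0.1,0.1,-1,0,0,0,8.1,0.1,0.1,-1]' --newtons 30

```text
time: 3.1
tool_pos: [0.3987, 0.2146, 0.0399]
tool_rot: [-0.159, 1.57, 0.088]
contact_force: [-0.4, -1.0, 0.2]
opening: 0.0484
```

Run:
```python
from h import *
import cv2
go((.3976,.2168,.039),.252)
from cell import cams
c=cams.read_camera("side");np.savez("side1.npz",**c)
cv2.imwrite("pics/side1.png",cv2.resize(c["image"][150:350,90:330,::-1],None,fx=3,fy=3,interpolation=cv2.INTER_CUBIC))
```

```text
t 3.1 pos [0.3987 0.2146 0.0399] F [-0.37 -1.03  0.19] op 0.0484 j [ 0.32  0.47  1.95 -0.    0.72  0.08] zyaw 0.2475
turn [-0.26  0.02  0.  ] shift cm [ 0.09  0.24 -0.05] world d mm [-1.1  2.2 -0.9]
```

View pics/side1.png

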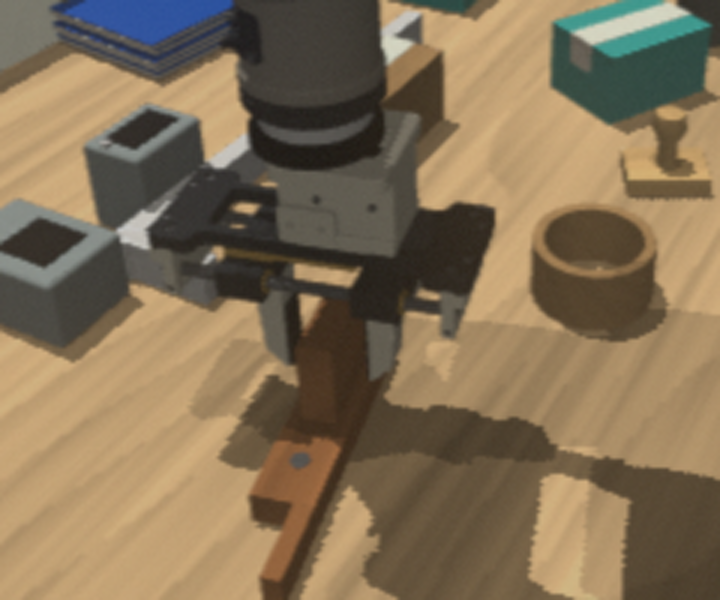

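The fingers straddle the handle at crop (330,350) and are still closing.

jog_arm --plan '[0,0,0,0,0,0,-1,0,0,0,0,0,0,-1,0,0,0,0,0,0,-1,0,0,0,0,0,0,-1,0,0,0,0,0,0,-1,0,0,0,0,0,0,-1,0,0,0,0,0,0,-1,0,0,0,0,0,0,-1]'

```text
time: 3.95
tool_pos: [0.3985, 0.2145, 0.0396]
tool_rot: [-2.698, 1.571, -2.451]
contact_force: [0.1, -0.7, -1.4]
opening: 0.0239
```

Run:
```python
from h import *
go((.3976,.2168,.139),.252)
```

```text
t 3.95 pos [0.3985 0.2145 0.0396] F [ 0.12 -0.74 -1.37] op 0.0239 j [ 0.32  0.47  1.95 -0.    0.72  0.08] zyaw 0.2475
turn [-0.26 -0.02  0.01] shift cm [-9.94  0.25 -0.03] world d mm [-0.9  2.3 99.4]
```

jog_arm --plan '[0,0,0,-2,0,0,-1,0,0,0,-5,0,0,-1,0,0,0,-9,0,0,-1,0,0,0,-11,0,0,-1,0,0,0,-11,0,0,-1,0,0,0,-11,0,0,-1]'

```text
time: 4.55
tool_pos: [0.3982, 0.2144, 0.1492]
tool_rot: [-2.74, 1.57, -2.493]
contact_force: [-0.5, -0.6, -2.0]
opening: 0.0236
```

Run:
```python
from h import *
f=fr(.6063,.1515,.0175)
P=f([(-.090,-.442,.15)])[0];print(P)
go(P,.0175)
from cell import cams
import cv2
c=cams.read_camera("side")
cv2.imwrite("pics/side2.png",cv2.resize(c["image"][100:350,90:330,::-1],None,fx=2.4,fy=2.4,interpolation=cv2.INTER_CUBIC))
```

```text
[ 0.52404839 -0.29200724  0.15      ]
t 4.55 pos [0.3982 0.2144 0.1492] F [-0.48 -0.63 -2.04] op 0.0236 j [ 0.32  0.3   1.83 -0.    1.02  0.08] zyaw 0.2474
turn [ 1.317e+01 -2.000e-02  1.000e-02] shift cm [ -0.08 -52.18  -0.2 ] world d mm [ 125.8 -506.4    0.8]
```

View pics/side2.png

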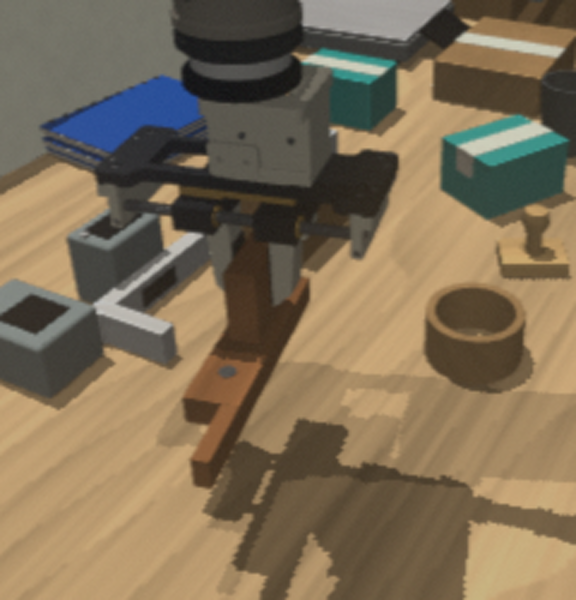

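The stick hangs level in the jaws, and the force shows about 2 N of extra weight. Next is the transit.

jog_arm --plan '[1,0,0,0,-3,0,-1,3,0,0,0,-7,0,-1,5,0,0,0,-12,0,-1,7,0,0,0,-17,0,-1,9,0,0,0,-22,0,-1,11,0,0,0,-27,0,-1,13.2,0,0,0,-32,-0.1,-1,13.2,0,0,0,-37,-0.2,-1,13.2,0,0,0,-42,-0.2,-1,13.2,0,0,0,-46,-0.2,-1]'

```text
time: 5.6
tool_pos: [0.5087, -0.2345, 0.1474]
tool_rot: [2.65, 1.568, 2.665]
contact_force: [0.8, -0.2, -2.1]
opening: 0.0237
```

Run:
```python
from h import *
f=fr(.6063,.1515,.0175)
go(f([(-.090,-.442,.15)])[0],.0175)
```

```text
t 5.6 pos [ 0.5087 -0.2345  0.1474] F [ 0.79 -0.15 -2.08] op 0.0237 j [-0.57  0.48  1.54 -0.    1.13 -0.58] zyaw 0.0156
turn [-0.11 -0.15 -0.08] shift cm [-0.27 -5.78  1.44] world d mm [ 15.3 -57.5   2.6]
```

jog_arm --plan '[-0.1,0,0,0,-3,0.7,-1,-0.1,0,0,0,-5,1.4,-1,-0.1,0,0,0,-5.8,1.4,-1,-0.1,0,0,3,-5.8,1.4,-1,-0.1,0,0,6,-5.8,1.4,-1,-0.1,0,0,8.5,-5.8,1.4,-1,-0.1,0,0,10.0,-5.8,1.4,-1,-0.1,0,0,10.0,-5.8,1.4,-1,-0.1,0,0,10.0,-5.8,1.4,-1]'

```text
time: 6.5
tool_pos: [0.5239, -0.2889, 0.0493]
tool_rot: [2.487, 1.569, 2.506]
contact_force: [-0.4, -0.1, -2.6]
opening: 0.0239
```

Run:
```python
from h import *
f=fr(.6063,.1515,.0175)
go(f([(-.090,-.442,.15)])[0],.0175)
from cell import cams
import cv2
for n,(u0,v0,u1,v1,k) in {"top":(180,100,400,260,3.5),"side":(160,80,360,260,3.0)}.items():
    c=cams.read_camera(n);np.savez(n+"3.npz",**c)
    cv2.imwrite(f"pics/{n}3.png",cv2.resize(c["image"][v0:v1,u0:u1,::-1],None,fx=k,fy=k,interpolation=cv2.INTER_CUBIC))
```

```text
t 6.5 pos [ 0.5239 -0.2889  0.0493] F [-0.45 -0.13 -2.62] op 0.0239 j [-0.63  0.66  1.52  0.    0.96 -0.65] zyaw 0.0194
turn [ 0.11 -0.07 -0.06] shift cm [-1.007e+01 -3.000e-01 -1.000e-02] world d mm [ 1.000e-01 -3.100e+00  1.007e+02]
```

View pics/top3.png

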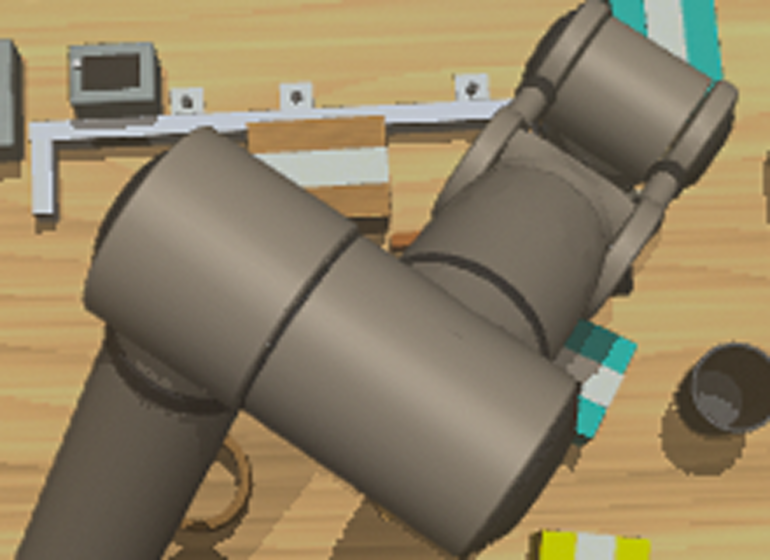

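View pics/side3.png

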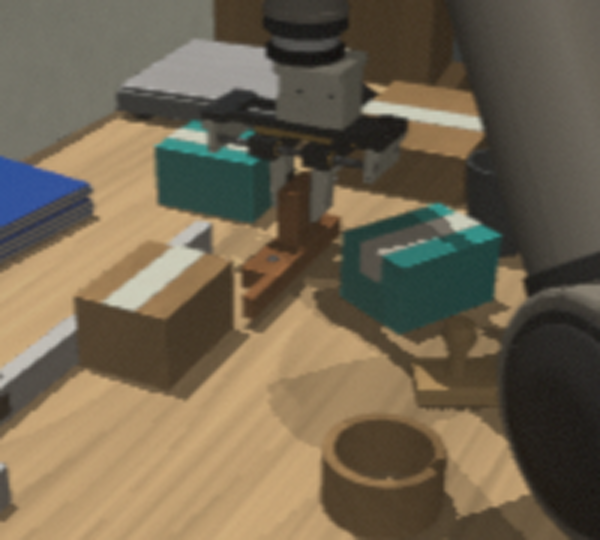

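```bash
cat > ov.py <<'E'
from h import *
import cv2
def box(x0,x1,y0,y1,z0,z1):return [(a,b,c) for a in(x0,x1) for b in(y0,y1) for c in(z0,z1)]
E=[(0,1),(2,3),(4,5),(6,7),(0,2),(1,3),(4,6),(5,7),(0,4),(1,5),(2,6),(3,7)]
def ov(n,f,win,s,lift,cy,cx=-.047,dy=.0023,dx=0.,g=(.6063,.1515,.0175)):
    c=np.load(f);u0,v0,u1,v1,k=win
    R=Ro.from_euler("xyz",s["tool_rot"]).as_matrix();yaw=np.arctan2(R[1,2],R[0,2])
    x,y=s["tool_pos"][0]+dx*np.cos(yaw)-dy*np.sin(yaw),s["tool_pos"][1]+dx*np.sin(yaw)+dy*np.cos(yaw);L=lift
    objs=[(fr(x,y,yaw),[box(-.02,.02,-.06,.09,L,L+.022),box(-.02,-.008,.09,.14,L,L+.022),box(-.012,.012,-.03,.03,L+.022,L+.08)],(0,255,0)),
    (fr(*g),[box(cx-.045,cx+.045,cy-.06,cy+.06,0,.07)],(255,0,0)),(fr(*g),[box(0,.018,-.42,.02,0,.034)],(255,0,255))]
    im=cv2.resize(c["image"][v0:v1,u0:u1,::-1],None,fx=k,fy=k,interpolation=cv2.INTER_CUBIC)
    for fn,bs,col in objs:
        for b in bs:
            q=[((pix(c,p)-[u0,v0]+.5)*k-.5) for p in fn(b)]
            for i,j in E: cv2.line(im,tuple(np.int32(q[i]*16)),tuple(np.int32(q[j]*16)),col,1,cv2.LINE_AA,4)
    cv2.imwrite(f"pics/{n}.png",im)
    G=fr(*g)([(0,0,0)])[0][:2];a=g[2];d=np.array([x,y])-G
    print("stick grip in guide mm",np.round([1e3*(d@[np.cos(a),np.sin(a)]),1e3*(d@[-np.sin(a),np.cos(a)])],1),"rel yaw",round(yaw-a,4))
E
python3 - <<'E'
from ov import *
from cell import observe
ov("ov3","side3.npz",(180,110,290,220,5),observe(),.0093,-.233)
E
```

```text
stick grip in guide mm [ -89.3 -437.4] rel yaw 0.0017
```

View pics/ov3.png

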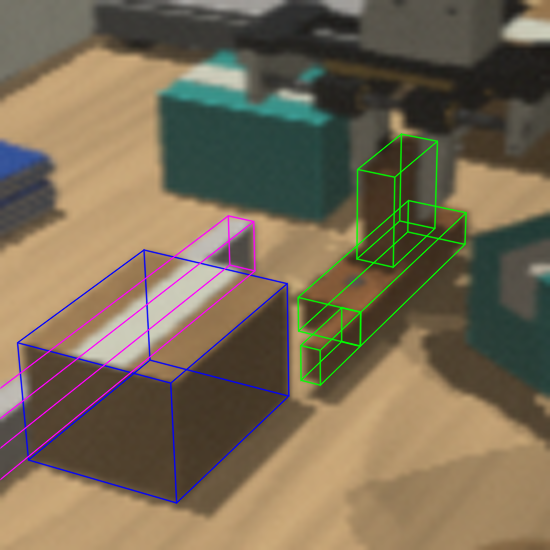

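The lip end is about 4 mm behind the carton's rear and 5 mm outside its side. I'll lower it, then slide the lip alongside.

jog_arm --plan '[0,0,0,0.5,0,0,-1,0,0,0,0.8,0,0,-1,0,0,0,0.8,1,0,-1,0,0,0,0.8,2,0,-1,0,0,0,0.8,3,0,-1,0,0,0,0.8,3.5,0,-1,0,0,0,0.8,3.5,0,-1,0,0,0,0.8,3.5,0,-1]'

```text
time: 7.4
tool_pos: [0.5239, -0.2547, 0.0419]
tool_rot: [-0.942, 1.57, -0.923]
contact_force: [-0.3, 0.2, -1.6]
opening: 0.0241
```

Run:
```python
from ov import *
from cell import observe,cams
f=fr(.6063,.1515,.0175)
go(f([(-.083,-.382-.0023,.041)])[0],.0175)
c=cams.read_camera("side");np.savez("side4.npz",**c)
ov("ov4","side4.npz",(180,110,290,220,5),observe(),.0015,-.233)
```

```text
t 7.4 pos [ 0.5239 -0.2547  0.0419] F [-0.28  0.25 -1.6 ] op 0.0241 j [-0.58  0.64  1.58 -0.    0.92 -0.6 ] zyaw 0.0194
turn [0.11 0.02 0.03] shift cm [0.09 2.03 0.66] world d mm [ 6.2 20.5 -0.9]
stick grip in guide mm [ -89.6 -402.7] rel yaw 0.0014
```

View pics/ov4.png

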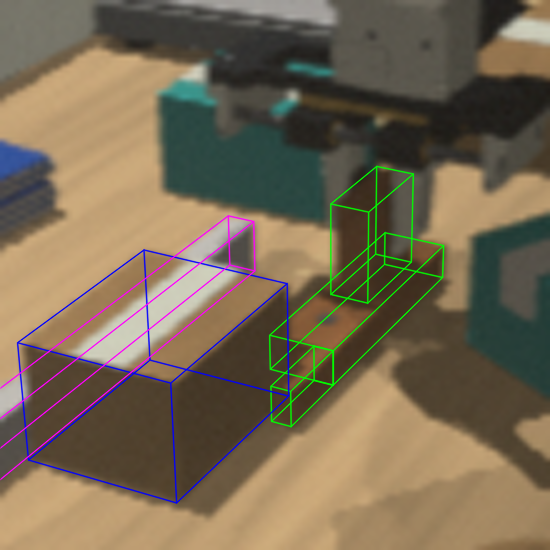

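The lip now lies along the carton's side, clear of it. I'll ease it toward the fence in small steps.

jog_arm --plan '[0,0,0,0,0,0.2,-1,0,0,0,0,0,0.3,-1,0,0,0,0,0,0.4,-1,0,0,0,0,0,0.4,-1]'

```text
time: 7.85
tool_pos: [0.5278, -0.2548, 0.0417]
tool_rot: [-1.123, 1.571, -1.105]
contact_force: [-0.9, 0.0, -2.5]
opening: 0.024
```

jog_arm --plan '[0,0,0,0,0,0.1,-1,0,0,0,0,0,0.1,-1]'

```text
time: 8.05
tool_pos: [0.5287, -0.2547, 0.0417]
tool_rot: [-0.974, 1.571, -0.955]
contact_force: [-0.1, -0.6, -1.6]
opening: 0.0241
```

jog_arm --plan '[0,0,0,0,0,0.1,-1,0,0,0,0,0,0.1,-1]'

```text
time: 8.25
tool_pos: [0.5298, -0.2546, 0.0417]
tool_rot: [-0.869, 1.571, -0.85]
contact_force: [0.6, -1.1, -2.6]
opening: 0.0236
```

jog_arm --plan '[0,0,0,0,0,0.1,-1,0,0,0,0,0,0.1,-1]'

```text
time: 8.45
tool_pos: [0.5304, -0.2546, 0.0417]
tool_rot: [-3.078, 1.57, -3.059]
contact_force: [-1.0, 0.3, 0.1]
opening: 0.0235
```

jog_arm --plan '[0,0,0,0,0.4,0,-1,0,0,0,0,0.8,0,-1,0,0,0,0,1.2,0,-1,0,0,0,0,1.6,0,-1,0,0,0,0,2.0,0,-1,0,0,0,0,2.3,0,-1,0,0,0,0,2.6,0,-1,0,0,0,0,2.6,0,-1]'

```text
time: 9.25
tool_pos: [0.5305, -0.2283, 0.0418]
tool_rot: [-0.063, 1.57, -0.044]
contact_force: [0.5, -1.0, -2.1]
opening: 0.0238
```

Run:
```python
from ov import *
from cell import observe,cams
f=fr(.6063,.1515,.0175)
go(f([(-.083,-.382-.0023,.041)])[0],.0175)
c=cams.read_camera("side");np.savez("side5.npz",**c)
ov("ov5","side5.npz",(180,110,290,220,5),observe(),.0015,-.233)
```

```text
t 9.25 pos [ 0.5305 -0.2283  0.0418] F [ 0.54 -1.01 -2.13] op 0.0238 j [-0.54  0.64  1.59  0.    0.91 -0.56] zyaw 0.0187
turn [0.07 0.04 0.  ] shift cm [ 0.08 -0.59 -0.05] world d mm [-0.4 -5.9 -0.8]
stick grip in guide mm [ -82.5 -376.1] rel yaw 0.0011
```

View pics/ov5.png

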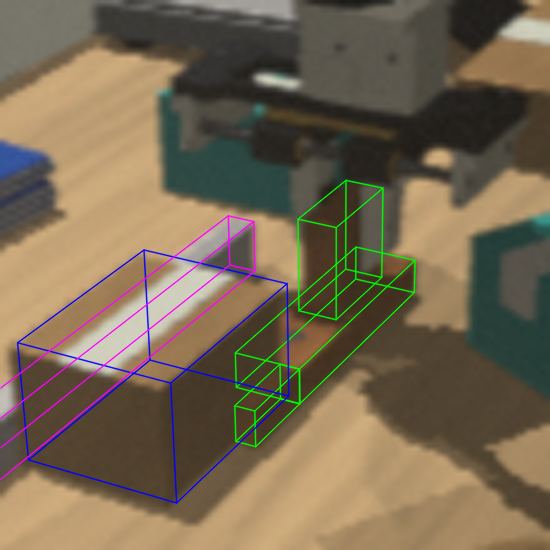

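The carton has moved about 6 mm and is still straight, so the stick is pushing it. I'll carry on along the fence.

jog_arm --plan '[0,0,0,0,0.4,0,-1,0,0,0,0,1.0,0,-1,0,0,0,0,1.7,0,-1,0,0,0,0,2.4,0,-1,0,0,0,0,3.1,0,-1,0,0,0,0,3.8,0,-1,0,0,0,0,4.5,0,-1,0,0,0,0,5.2,0,-1,0,0,0,0,5.7,0,-1,0,0,0,0,6.0,0,-1]'

```text
time: 10.3
tool_pos: [0.5291, -0.1681, 0.0418]
tool_rot: [-1.158, 1.571, -1.138]
contact_force: [-1.0, -5.5, 0.7]
opening: 0.0236
```

Run:
```python
from ov import *
from cell import observe,cams
f=fr(.6063,.1515,.0175)
go(f([(-.083,-.212-.0023,.041)])[0],.0175)
c=cams.read_camera("side");np.savez("side6.npz",**c)
ov("ov6","side6.npz",(130,110,290,250,4.2),observe(),.0015,-.168,cx=-.045)
```

```text
t 10.3 pos [ 0.5291 -0.1681  0.0418] F [-1.01 -5.48  0.71] op 0.0236 j [-0.45  0.61  1.66 -0.    0.87 -0.46] zyaw 0.0192
turn [0.1  0.   0.01] shift cm [ 0.08 10.39 -0.  ] world d mm [ -2.  103.9  -0.8]
stick grip in guide mm [ -82.9 -315.5] rel yaw 0.0017
```

View pics/ov6.png

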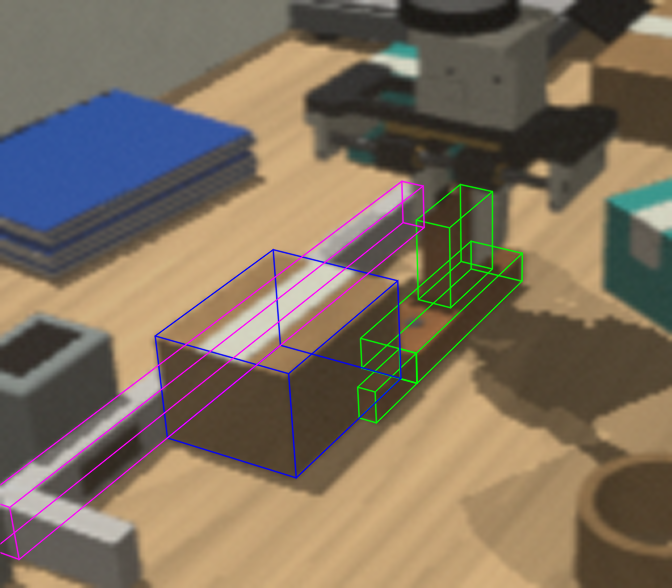

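It is straight and tracking at about −167 mm. I'll continue.

jog_arm --plan '[0,0,0,0,0.4,0,-1,0,0,0,0,1.0,0,-1,0,0,0,0,1.7,0,-1,0,0,0,0,2.4,0,-1,0,0,0,0,3.1,0,-1,0,0,0,0,3.8,0,-1,0,0,0,0,4.5,0,-1,0,0,0,0,5.2,0,-1,0,0,0,0,5.7,0,-1,0,0,0,0,6.0,0,-1]'

```text
time: 11.35
tool_pos: [0.5278, -0.1084, 0.0418]
tool_rot: [-2.015, 1.571, -1.996]
contact_force: [-1.2, -5.0, 1.5]
opening: 0.0238
```

Run:
```python
from ov import *
from cell import observe,cams
f=fr(.6063,.1515,.0175)
go(f([(-.083,-.212-.0023,.041)])[0],.0175)
c=cams.read_camera("side");np.savez("side7.npz",**c)
ov("ov7","side7.npz",(110,130,270,270,4.2),observe(),.0015,-.106,cx=-.045)
```

```text
t 11.35 pos [ 0.5278 -0.1084  0.0418] F [-1.25 -4.99  1.46] op 0.0238 j [-0.34  0.58  1.71 -0.    0.85 -0.36] zyaw 0.0189
turn [ 0.08 -0.    0.01] shift cm [0.08 4.42 0.01] world d mm [-0.8 44.2 -0.8]
stick grip in guide mm [ -83.  -255.8] rel yaw 0.0015
```

View pics/ov7.png

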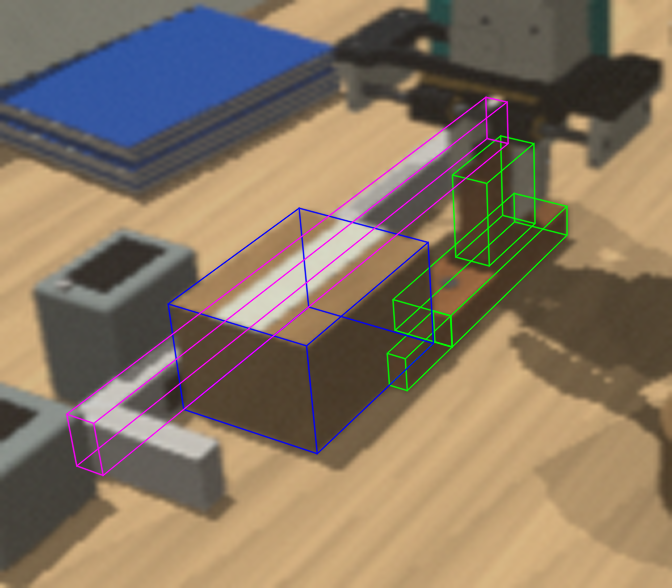

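The carton is at about −106 mm, and 40–46 mm remain. The approach to the stop will be slower.

jog_arm --plan '[0,0,0,0,0.5,0,-1,0,0,0,0,1.0,0,-1,0,0,0,0,1.6,0,-1,0,0,0,0,2.2,0,-1,0,0,0,0,2.7,0,-1,0,0,0,0,3.1,0,-1,0,0,0,0,3.4,0,-1,0,0,0,0,3.7,0,-1,0,0,0,0,3.9,0,-1,0,0,0,0,4.0,0,-1]'

```text
time: 12.4
tool_pos: [0.5271, -0.0687, 0.0417]
tool_rot: [-2.347, 1.571, -2.329]
contact_force: [-1.3, -5.7, 2.5]
opening: 0.024
```

jog_arm --plan '[0,0,0,0,0.1,0,-1,0,0,0,0,0.2,0,-1,0,0,0,0,0.3,0,-1]'

```text
time: 12.7
tool_pos: [0.527, -0.0659, 0.0417]
tool_rot: [-2.276, 1.57, -2.257]
contact_force: [-1.0, -5.9, 1.1]
opening: 0.0236
```

jog_arm --plan '[0,0,0,0,0.1,0,-1,0,0,0,0,0.2,0,-1]'

```text
time: 12.9
tool_pos: [0.527, -0.0639, 0.0417]
tool_rot: [-2.037, 1.57, -2.019]
contact_force: [-2.2, -5.8, 0.8]
opening: 0.0237
```

jog_arm --plan '[0,0,0,0,0.1,0,-1,0,0,0,0,0.2,0,-1]'

```text
time: 13.1
tool_pos: [0.5269, -0.0619, 0.0417]
tool_rot: [-2.307, 1.57, -2.289]
contact_force: [-1.3, -6.2, 1.7]
opening: 0.0238
```

Run:
```python
from ov import *
from cell import observe,cams
go((0,0,0),.0175)
c=cams.read_camera("side");np.savez("side8.npz",**c)
ov("ov8","side8.npz",(100,140,250,270,4.5),observe(),.0015,-.060,cx=-.045)
```

```text
t 13.1 pos [ 0.5269 -0.0619  0.0417] F [-1.33 -6.21  1.71] op 0.0238 j [-0.26  0.57  1.73 -0.    0.84 -0.28] zyaw 0.0186
turn [ 0.06 -0.01  0.01] shift cm [  4.18   7.17 -52.57] world d mm [-526.9   61.9  -41.7]
stick grip in guide mm [ -83.1 -209.5] rel yaw 0.0011
```

View pics/ov8.png

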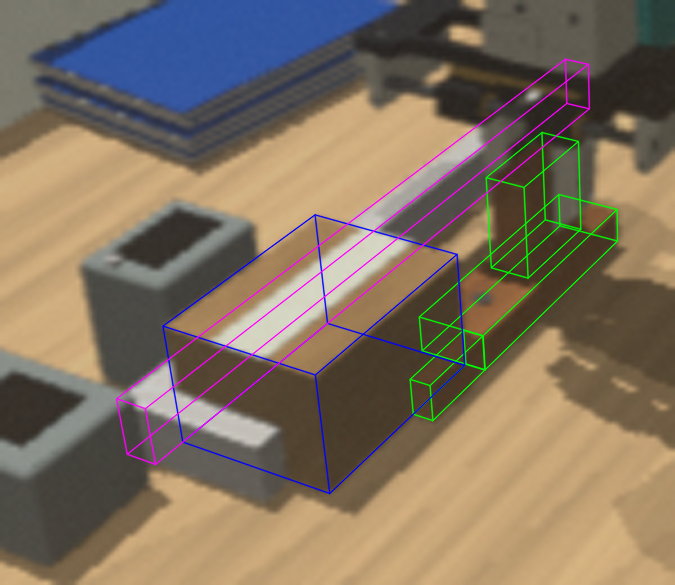

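jog_arm --plan '[0,0,0,0,0.1,0,-1,0,0,0,0,0.2,0,-1]'

```text
time: 13.35
tool_pos: [0.527, -0.0607, 0.0419]
tool_rot: [-1.517, 1.569, -1.498]
contact_force: [-1.7, -12.1, 3.9]
opening: 0.0235
```

jog_arm --plan '[0,0,0,0,0.1,0,-1,0,0,0,0,0.1,0,-1]'

```text
time: 13.55
tool_pos: [0.527, -0.0605, 0.0421]
tool_rot: [-1.488, 1.568, -1.469]
contact_force: [-2.8, -12.5, 3.2]
opening: 0.024
```

jog_arm --plan '[0,0,0,0,0.1,0,-1,0,0,0,0,0.1,0,-1]'

```text
time: 13.75
tool_pos: [0.5271, -0.0604, 0.0423]
tool_rot: [-1.482, 1.567, -1.462]
contact_force: [-3.4, -16.9, 4.5]
opening: 0.0237
```

The force jumped from 6 N to 17 N with no further travel, so the carton is home on the stop. I'll back off, set the stick down, open and retreat.

jog_arm --plan '[0,0,0,0,-0.3,0,-1,0,0,0,0,-0.7,-0.1,-1,0,0,0,0,-1.0,-0.1,-1,0,0,0,0.1,-1.0,-0.1,-1,0,0,0,0.2,-1.0,-0.1,-1,0,0,0,0.2,-1.0,-0.1,-1]'

```text
time: 14.35
tool_pos: [0.5261, -0.0673, 0.0396]
tool_rot: [2.366, 1.571, 2.385]
contact_force: [0.3, -0.3, -3.3]
opening: 0.0242
```

jog_arm --plan '[0,0,0,0,0,0,-0.3,0,0,0,0,0,0,-0.2,0,0,0,0,0,0,0.2,0,0,0,0,0,0,0.2,0,0,0,0,0,0,0.2,0,0,0,0,0,0,0.2,0,0,0,0,0,0,0.2,0,0,0,0,0,0,0.2]'

```text
time: 15.15
tool_pos: [0.5261, -0.0677, 0.0397]
tool_rot: [-1.565, 1.571, -1.546]
contact_force: [-0.7, 0.5, 0.7]
opening: 0.0554
```

Run:
```python
from ov import *
from cell import observe,cams
go((0,0,0),.0175)
c=cams.read_camera("side");np.savez("side9.npz",**c)
ov("ov9","side9.npz",(100,110,270,270,4),observe(),0,-.060,cx=-.045)
```

```text
t 15.15 pos [ 0.5261 -0.0677  0.0397] F [-0.68  0.55  0.67] op 0.0554 j [-0.27  0.58  1.73 -0.    0.83 -0.29] zyaw 0.0188
turn [0.08 0.   0.01] shift cm [  3.97   7.75 -52.48] world d mm [-526.1   67.7  -39.7]
stick grip in guide mm [ -84.  -215.4] rel yaw 0.0013
```

View pics/ov9.png

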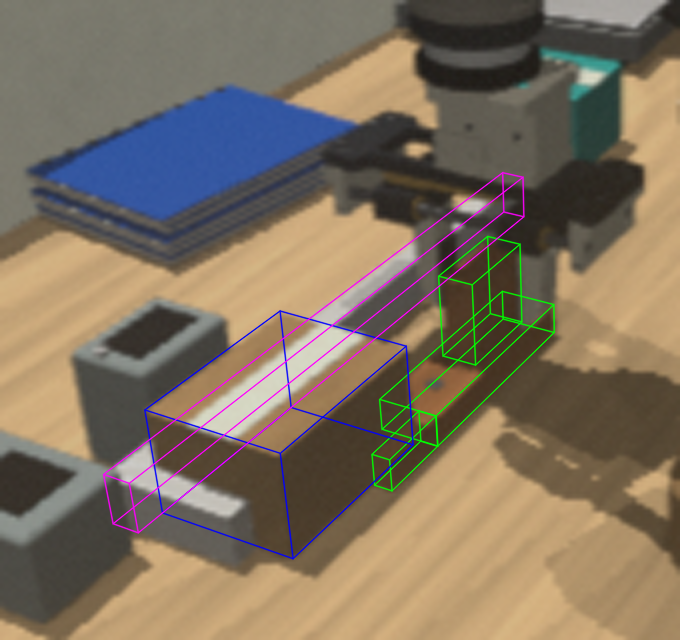

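The fingers are clear on both sides, the stick stands flat and the carton is home. I'll retreat straight up.

jog_arm --plan '[0,0,0,-1,0,0,0.2,0,0,0,-3,0,0,0.2,0,0,0,-6,0,0,0.2,0,0,0,-10,0,0,0.2,0,0,0,-14,0,0,0.2,0,0,0,-18,-4,0,0.2,0,0,0,-18,-8,0,0.2,0,0,0,-18,-12,0,0.2,0,0,0,-18,-15,0,0.2,0,0,0,-18,-15,0,0.2]'

```text
time: 16.2
tool_pos: [0.5286, -0.2213, 0.2203]
tool_rot: [-1.178, 1.569, -1.163]
contact_force: [0.3, 0.3, -0.5]
opening: 0.0546
```

Run:
```python
from ov import *
from cell import observe,cams
go((0,0,0),.0175)
for n,w in {"side":(100,110,270,270,4),"top":(170,100,340,240,4)}.items():
    c=cams.read_camera(n);u0,v0,u1,v1,k=w
    cv2.imwrite(f"pics/{n}10.png",cv2.resize(c["image"][v0:v1,u0:u1,::-1],None,fx=k,fy=k,interpolation=cv2.INTER_CUBIC))
```

```text
t 16.2 pos [ 0.5286 -0.2213  0.2203] F [ 0.32  0.25 -0.54] op 0.0546 j [-0.53  0.43  1.4  -0.    1.31 -0.54] zyaw 0.0148
turn [-0.16  0.04  0.1 ] shift cm [ 21.95  22.94 -52.54] world d mm [-528.6  221.3 -220.3]
```

View pics/side10.png

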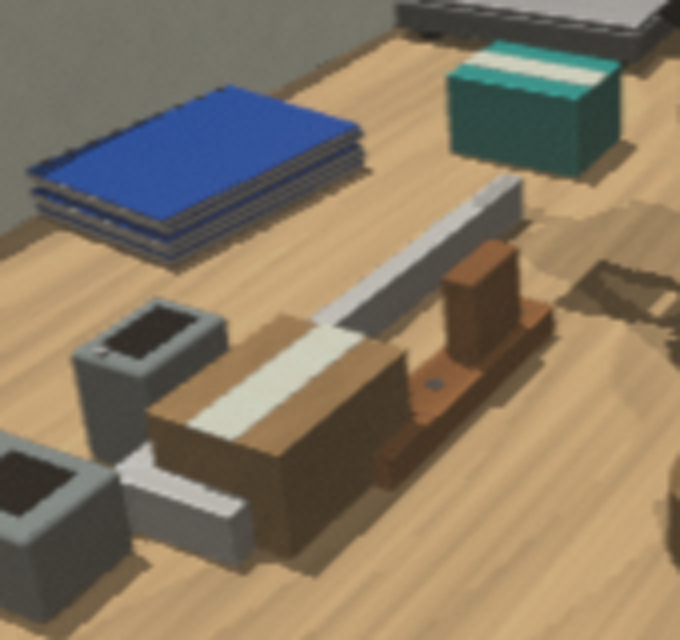

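View pics/top10.png

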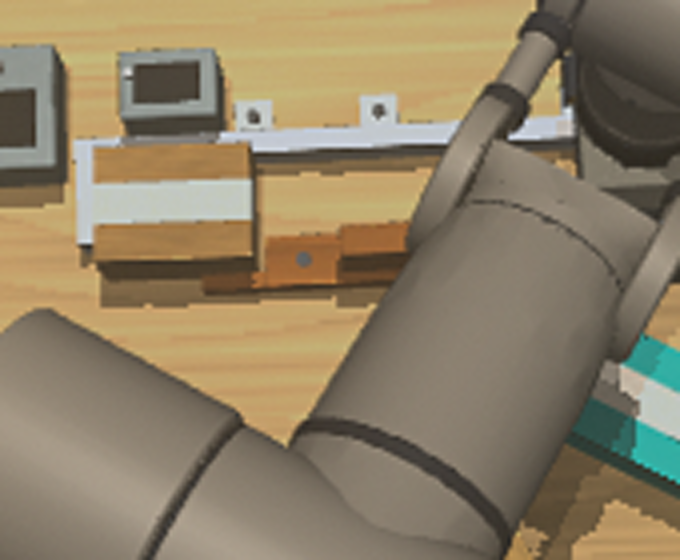

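The carton's front meets the stop (top crop x≈95) and its long side lies along the fence, straight. The stick stands upright behind it, and the robot is clear. Handing in.

```bash
python3 -c "
from cell import robot
print(robot.hand_in())"
```

```text
the job is handed in; nothing more can be done
None
```

The carton is home against the end stop and the fence, and the push stick stands upright on the bench, let go. I handed the job in at about 16 s of the 42 s allowed; the hand-in gave no verdict.

- **What I did:** I gripped the stick by its handle at 30 N and lifted it over to behind the carton. I laid its lip along the carton's outer side and slid the carton about 170 mm along the fence, with about 5–6 N on the tool. At the stop the force rose to about 17 N and travel ended. I then backed off a few millimetres, set the stick down, opened the gripper and withdrew upward.
- **Last checks:** In the final pictures the carton is straight, flush with the fence and touching the stop, and the stick is flat on its sole. The gripper was clear of everything, with force readings back within the noise (about 0.5 N). The overlays matched the pictures throughout to about 2–3 mm, and no check failed or disagreed beyond that.

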